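Snap the cap onto a medicine bottle with the hand press

TASK

Lay the square amber bottle lying on the counter (its white cap still stands proud of the orange neck) into the nest of the hand press, then squeeze the two blue handles together until the cap snaps fully home, and let the handles spring open again, leaving the bottle in the nest. Stop squeezing as soon as it gives: the glass breaks if it is squeezed much harder than the snap itself needs. Let the press and not your fingers push the cap (hold the bottle by its glass), and leave the other things on the counter where they are.

Things in the scene. Friction and masses are not known exactly. Their poses are not given: they have to be found in the camera images.
- bottle_mid (a point): Loose square amber medicine bottle lying on its side, 50 g. Glass body 40 mm long (its x) and 32 x 32 mm in section; this point is the centre of the glass, 16 mm above its underside. x axis: along the bottle towards the cap. Hold it across the flats of the glass (32 mm).
- cap (a joint): Travel of the round white snap cap (28 mm across, 14 mm long) on the orange neck at the bottle's +x end, m: 0 proud (outer face 40 mm from the glass centre, 6 mm of neck shows), 0.006 home. The resistance rises to a peak of about 26 N before half travel, fades, and in the last fifth the cap snaps home and stays. The glass breaks at 1.5 times the peak force.
- nest (a point): Centre of the floor of the press's nest, 25 mm above the counter. The press is fixed; its place and heading vary. x axis points from the handles to the hinge posts (100 mm away, 28 mm to either side, 57 mm high), z up. The bottle lies here along the nest's y axis, cap to either side, between two walls 36 mm apart across x, each 8 mm high, 6 mm thick, 46 mm long.
- grip_left (a point): Middle of the +y blue handle grip, 120 mm from the nest towards its -x, 41 mm above the counter. Grip 8 mm wide, 20 mm tall, 58 mm long (free end 18 mm further out). Open, the two grips measure 70 mm over their outsides; with the cap home 41 to 21 mm, depending on the set screw.
- grip_right (a point): Middle of the -y blue handle grip, the mirror image of the left one.
- jaw_left (a joint): Angle of the +y handle, rad: 0 open, closes to 0.12. Hinge 220 mm from mid grip, 100 mm from the rubber nose that presses the bottle end: nose force is 2.2 times grip force. A light spring (1 to 2 N at the grip) opens it. Nose face 33.5 mm from the nest's middle when open: centre the 60 mm long bottle with cap between the noses, glass centre 10 mm off the middle.
- jaw_right (a joint): The same for the -y handle; the two move independently. Its nose sits on a brass set screw left screwed back by an unknown 0 to 9 mm (face 33.5 to 42.5 mm from the middle), so the handle opening at which the cap snaps differs each time. Both arms are 10 mm wide, 18 mm tall, 50 mm to either side of the nest, centred 16 mm above its floor.
- white_bottle: Bystander: small round white bottle standing, 38 mm across, 62 mm tall; origin under its centre.
- pill_jar: Bystander: white jar, 48 mm across, 75 mm tall; origin under its centre.
- syrup: Bystander: round amber bottle, 60 mm across, 130 mm tall; origin under its centre.
- done_bottle: Bystander: a finished square amber bottle, standing, cap on; 32 x 32 x 54 mm; origin under its centre.
- spatula: Bystander: spatula lying on the counter, 200 mm long.

How it is judged:
By the outcome, as a careful person would: the job done as asked, in the order asked, and still so for the second after the job is handed in, with the robot touching nothing.
It also fails if it takes over 66 s, if anything falls off the work surface, if the arm or the gripper's body presses on something with over 40 N, if the wrist force passes 120 N, or if a joint passes its speed limit or range.

ROBOT

A 6-joint arm with a two-finger parallel gripper is mounted at the origin on the work surface. World frame = base frame: x ahead of the robot, y to its left, z up, the work surface at z = 0. Lengths are in m, angles in rad, forces in N, time in s.
With the tool pointing down it reaches from about 0.3 to 0.875 m from the base axis. Payload 6.4 kg.
Tool frame: the origin (TCP) lies on the mounting face of the last link; the fingertips stand 166 mm ahead of it and the grasp point (between the pads) lies 147 mm ahead of it; z points along the fingers, y is the line along which they close (so a half turn about z gives the same grasp; the last joint's range is limited). The gripper opens to 88 mm and grips with 3 to 60 N. Pads are 18 mm wide; open, the fingers measure 123 mm over their backs; the gripper's body (75 mm by 187 mm) begins 45 mm behind the grasp point.
Start: joints at [-1.554, 0.181, 1.607, -0, 1.354, -0.206], TCP at [0.127, -0.561, 0.405] pointing down, gripper open.
Joint ranges: [-2.99, 2.99], [-0.89, 2.07], [0.3, 2.58], [-1.14, 4.28], [0, 2.63], [-3.12, 3.12]. Speed limits (rad/s): [2.57, 2.57, 3.01, 3.14, 3.14, 3.14].

INTERFACE

Orientations are given as a unit quaternion [x, y, z, w].
In Python, from station import * gives the robot as it stands.
- The arm moves only by the tool servo_tool, never from a script. Its argument "increments" is one flat list of numbers, 7 for each row, row after row: the shift along the tool's x, y, z in cm, then the turn, a rotation vector about the tool's x, y, z in rad, then the closure in counts, from 0 (fully open) to 255 (shut). In form: [dx, dy, dz, rx, ry, rz, claw, dx, dy, dz, rx, ry, rz, claw, ...]. A call has 1 to 12 rows; each row is the pose to reach, as a shift and turn from the pose commanded when the call began, along the tool's axes at that moment; what a row does not reach only later rows make up. A row lasts 1/10 s, in which the tool goes at most 50 mm and 8.59 degrees, less where a joint would pass 70% of its speed; a pose out of reach is approached as far as the arm can. A call with a gripper value outside its range is refused whole. The fingers move at their own pace and stop on an object; "squeeze" is the grip in N (left out, the last holds). Time passes only in rows, so rows that repeat a pose let the fingers close. It gives the time, the measured TCP pose, the force, the opening and the grip force at its end, in the units of the state.
- sense(): the state, without advancing time (a new reading comes with each control period).
- read_camera(name): name is "side" or "top"; returns a dict with "image" (384x512x3 uint8, blue, green, red), "camera_matrix" (3x3 intrinsics, pixels), "dist" ([k1, k2, p1, p2, k3] as OpenCV has them; the pictures are not rectified), "R" (3x3) and "t" (3): a world point X has camera coordinates R X + t. Camera axes: x right, y down, z forward; pixel columns grow to the right and rows downward; lengths in m; the calibration is good to about 2 mm. A picture is of the moment at which its call begins. There is no depth.
- finish_job(): hands the job in; it is judged then, once.
Trained networks look in a picture, given as the dict that the camera call returned (one of the last four; its "shot" number tells which), for a name from the list of things; names that differ only in an ending like _2 or _b are one class to them, and where a whole thing is asked for, a point or a joint stands for the part that bears it (a point fixed in the world has none). Each returns a list of dicts, best first, with "p" (0 to 1); they miss things now and then, are a little off and sometimes report something else, mostly with a low value. They report only what shows in the picture. A call takes as long as a camera call.
- recognise(picture, label): "centre" ([row, column] in pixels, amid what is visible of it).
- landmark_of(picture, label): "centre" ([row, column] in pixels: a listed point, or the origin of a listed thing).
The state is a dict: "clock": time; "joints": joint angles; "joint_velocities": joint speeds; "joint_torque": joint torques, N m; "ee_pos": TCP position; "orientation": TCP orientation; "contact_force": force on the tool from outside, world axes, zero at the start; "ft_torque": the same for the moment, N m; "width": finger opening in m; "finger_force": force on a finger pad.
Only numpy, scipy, OpenCV 4.12 (cv2) and the standard library are available. Lean on these libraries where they do the work, as an engineer would, in place of code of your own. Each camera call takes 0.05 s, during which the arm holds its last target. There are 200 camera calls.

## Working session

There is one attempt and no reset: what is moved stays moved. The work goes in short steps, Python scripts to look and compute and a tool call to move; the robot and the scene stay as the last step left them, time stands still between calls to the robot, and variables do not carry over. Pictures are saved under pics/ and viewed, at most 10 in all, crops included, and the job is handed in when it is done.

Besides the shell and the picture viewer there is one more tool, called after "Call:" as name(argument=value, ...), one argument or row to a line, values as JSON. servo_tool: Moves the arm, as the interface text tells. Its arguments: {"type":"object","properties":{"increments":{"type":"array"},"squeeze":{"type":"number"}},"required":["increments"]}

```bash
mkdir -p pics; ls; cat > h.py <<'E'
from station import *
import numpy as np, cv2
from scipy.spatial.transform import Rotation as Rn
from scipy.optimize import least_squares
def ray(p,rc):
    u=cv2.undistortPoints(np.array([[[rc[1],rc[0]]]],float),np.array(p["camera_matrix"]),np.array(p["dist"]))[0,0]
    R=np.array(p["R"]);d=R.T@np.array([u[0],u[1],1.]);return -R.T@np.array(p["t"]),d/np.linalg.norm(d)
def onz(p,rc,z):
    o,d=ray(p,rc);return o+d*(z-o[2])/d[2]
def tri(obs):
    A=np.zeros((3,3));b=np.zeros(3);L=[]
    for p,rc in obs:
        o,d=ray(p,rc);M=np.eye(3)-np.outer(d,d);A+=M;b+=M@o;L.append((o,M))
    X=np.linalg.solve(A,b);return X,[round(float(np.linalg.norm(M@(X-o)))*1e3,1) for o,M in L]
def proj(p,X):
    r,_=cv2.Rodrigues(np.array(p["R"]));q,_=cv2.projectPoints(np.array([X],float),r,np.array(p["t"],float),np.array(p["camera_matrix"]),np.array(p["dist"]));return q[0,0][::-1]
E
python3 - <<'E'
from h import *
P={n:read_camera(n) for n in("side","top")}
for n,p in P.items(): cv2.imwrite(f"pics/{n}0.png",p["image"])
for l in ["bottle_mid","nest","grip_left","grip_right","cap","jaw_left","jaw_right","white_bottle","pill_jar","syrup","done_bottle","spatula"]:
    best=[]
    for n,p in P.items():
        a=landmark_of(p,l) if l not in("cap","jaw_left","jaw_right") else recognise(p,l)
        print(l,n,[(np.round(x["centre"],1).tolist(),round(x["p"],2)) for x in a[:3]])
        if a: best.append((p,a[0]["centre"]))
    if len(best)==2:
        X,e=tri(best);print("   ",X.round(4),e)
E
```

```text
pics
bottle_mid side [([263.3, 230.1], 0.74)]
bottle_mid top [([226.0, 332.4], 0.69)]
    [ 0.5068 -0.2053  0.0187] [3.1, 3.1]
nest side [([186.0, 234.2], 0.97)]
nest top [([221.2, 241.6], 0.56)]
    [0.5253 0.0892 0.0313] [3.5, 3.5]
grip_left side [([204.9, 207.2], 0.78), ([187.0, 234.0], 0.53)]
grip_left top [([246.0, 273.5], 0.72)]
    [ 0.4473 -0.012   0.0435] [0.7, 0.7]
grip_right side [([210.0, 229.3], 0.64)]
grip_right top [([222.5, 277.7], 0.57)]
    [ 0.5143 -0.0273  0.0344] [8.7, 8.7]
cap side [([266.0, 244.2], 0.64)]
cap top []
jaw_left side [([179.3, 221.4], 0.56)]
jaw_left top [([236.8, 236.1], 0.51), ([205.5, 246.9], 0.51)]
    [0.4817 0.107  0.0454] [3.0, 3.0]
jaw_right side [([191.8, 250.6], 0.57)]
jaw_right top [([212.9, 245.2], 0.73), ([196.1, 389.2], 0.37)]
    [0.5631 0.0781 0.0141] [6.5, 6.5]
white_bottle side [([285.6, 283.6], 0.66), ([241.9, 331.2], 0.2)]
white_bottle top [([192.6, 346.1], 0.45)]
    [ 0.6212 -0.2576 -0.0086] [0.2, 0.2]
pill_jar side [([196.9, 312.8], 0.95)]
pill_jar top [([156.5, 251.2], 0.54), ([227.1, 329.6], 0.17)]
    [ 0.7495  0.0563 -0.0016] [4.1, 4.1]
syrup side [([242.6, 334.5], 0.81)]
syrup top [([149.4, 310.1], 0.64), ([191.7, 346.4], 0.61)]
    [ 0.7672 -0.14   -0.0017] [0.1, 0.1]
done_bottle side [([146.4, 187.0], 0.58)]
done_bottle top [([272.3, 147.6], 0.69)]
    [0.3603 0.3978 0.0094] [6.6, 6.6]
spatula side [([361.0, 288.3], 0.95), ([285.7, 286.0], 0.67)]
spatula top [([199.8, 397.8], 0.66)]
    [ 0.6    -0.4314 -0.0077] [4.9, 4.9]
```

```bash
python3 - <<'E'
import cv2
a=cv2.imread("pics/side0.png");b=cv2.imread("pics/top0.png")
cv2.imwrite("pics/side_c.png",cv2.resize(a[145:295,150:330],None,fx=4,fy=4,interpolation=cv2.INTER_CUBIC)[:600])
cv2.imwrite("pics/top_c.png",cv2.resize(b[160:290,210:370],None,fx=4.6,fy=4.6,interpolation=cv2.INTER_CUBIC))
E
```

```text
(no output)
```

View pics/side_c.png

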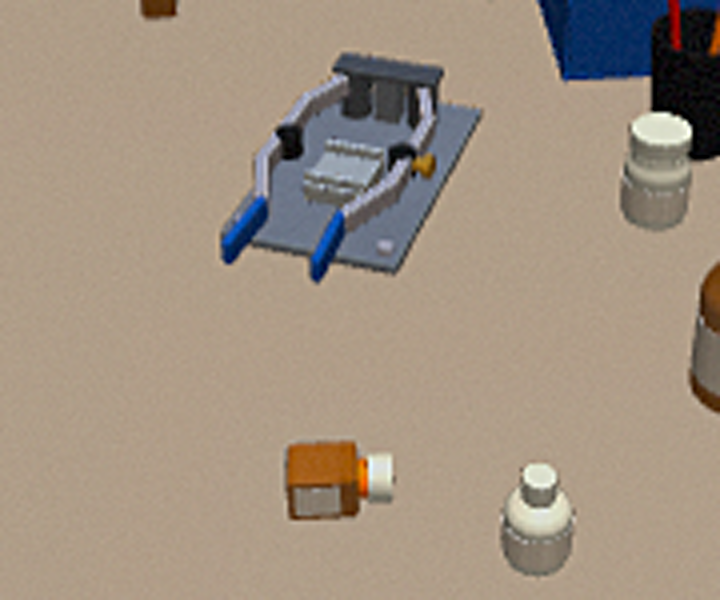

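View pics/top_c.png

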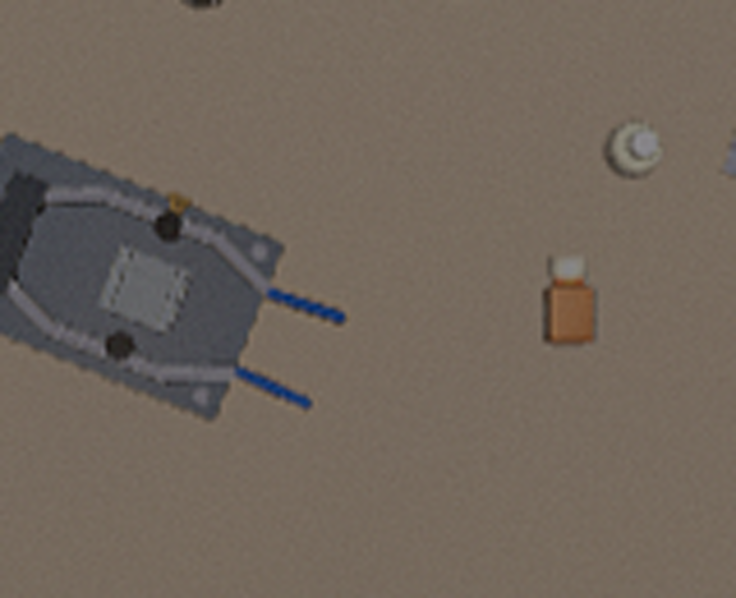

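The side view shows the press at the upper left with its blue grips near (205,207) and (210,230). The bottle lies near (263,230) with its cap to the right. In the top view the nest is at about (222,241), the grips are on its right, and the bottle is at about (227,334) with its cap up (+x). Next I'll fit silhouettes to refine these poses.

```bash
cat > fit.py <<'E'
from h import *
from scipy.optimize import minimize
S=4
def box(c,yaw,l,w,hh):
    R=Rn.from_euler('z',yaw).as_matrix()
    return np.array([np.array(c)+R@np.array([a*l/2,b*w/2,d*hh/2]) for a in(-1,1) for b in(-1,1) for d in(-1,1)])
def render(p,boxes,win):
    r0,r1,c0,c1=win;m=np.zeros(((r1-r0)*S,(c1-c0)*S),np.uint8);r,_=cv2.Rodrigues(np.array(p["R"]))
    for b in boxes:
        q,_=cv2.projectPoints(b,r,np.array(p["t"],float),np.array(p["camera_matrix"]),np.array(p["dist"]))
        q=((q[:,0]+.5-[c0,r0])*S-.5)
        cv2.fillConvexPoly(m,cv2.convexHull(np.round(q*16).astype(np.int32)),255,shift=4)
    return cv2.resize(m,(c1-c0,r1-r0),interpolation=cv2.INTER_AREA)/255.
def blue(p,win):
    r0,r1,c0,c1=win;i=p["image"][r0:r1,c0:c1].astype(float);d=(i[...,0]-i[...,2])/(i.sum(-1)+1)
    return np.clip((d-.06)/.4,0,1)
def amber(p,win):
    r0,r1,c0,c1=win;i=p["image"][r0:r1,c0:c1].astype(float);d=(i[...,2]-i[...,0])/(i.sum(-1)+1)
    return np.clip((d-.15)/.25,0,1)
def fitf(masks,model,x0,steps):
    def cost(x): return sum(((cv2.GaussianBlur(render(p,model(x),w),(0,0),1)-cv2.GaussianBlur(m,(0,0),1))**2).sum() for p,w,m in masks)
    x0=np.array(x0,float);sim=np.vstack([x0]+[x0+np.eye(len(x0))[i]*steps[i] for i in range(len(x0))])
    o=minimize(cost,x0,method="Nelder-Mead",options=dict(initial_simplex=sim,xatol=1e-5,fatol=1e-3,maxiter=800));return o.x,o.fun,cost(x0)
def press(x):  # x,y,z(nest floor),heading,splay
    X,Y,z,h,a=x;c,s=np.cos(h),np.sin(h);out=[]
    for sg in(1,-1):
        lx,ly=-.120,sg*.031
        out.append(box([X+c*lx-s*ly,Y+s*lx+c*ly,z+.016],h-sg*a,.058,.008,.020))
    return out
bottle=lambda x:[box([x[0],x[1],x[2]],x[3],.040,.032,.032)]
E
cat > meas.py <<'E'
from fit import *
s,t=read_camera("side"),read_camera("top")
print({k:np.round(v,3).tolist() for k,v in sense().items() if k in("clock","ee_pos","orientation","contact_force")})
ws,wt=(190,220,195,242),(215,255,260,290)
bs,bt=[(p,w,blue(p,w)) for p,w in((s,ws),(t,wt))]
for ms in([bs,bt],[bs],[bt]):
    if len(ms)==2: r=fitf(ms,press,[.515,.09,.025,1.19,0],[.01,.01,.005,.05,.05]); x=r[0]
    else: r=fitf(ms,lambda v:press([v[0],v[1],.025,v[2],0]),[.515,.09,1.19],[.01,.01,.05])
    print("press",r[0].round(4),r[1:])
ws,wt=(250,280,215,242),(215,240,320,345)
bs,bt=[(p,w,amber(p,w)) for p,w in((s,ws),(t,wt))]
for ms in([bs,bt],[bs],[bt]):
    if len(ms)==2: r=fitf(ms,bottle,[.507,-.205,.016,0],[.01,.01,.005,.1])
    else: r=fitf(ms,lambda v:bottle([v[0],v[1],.016,v[2]]),[.507,-.205,0],[.01,.01,.1])
    print("bottle",r[0].round(4),r[1:])
print(bt[2].round(1)[4:24,4:22])
E
python3 meas.py
```

```text
{'clock': 1.4, 'ee_pos': [0.127, -0.561, 0.405], 'orientation': [0.994, 0.111, 0.0, -0.0], 'contact_force': [0.239, 0.432, 0.08]}
press [ 0.5274  0.1047  0.0241  1.2002 -0.0092] (np.float64(28.77655122799538), np.float64(222.20687640962856))
press [0.526  0.1057 1.217 ] (np.float64(14.622376076887978), np.float64(161.99380190582553))
press [0.5332 0.0973 1.1329] (np.float64(12.49077660192903), np.float64(60.21307450380303))
bottle [ 0.5058 -0.2073  0.0174  0.1103] (np.float64(134.45576465377167), np.float64(140.69560771593893))
bottle [ 0.506  -0.2052  0.1599] (np.float64(81.69620304060592), np.float64(85.12450341919973))
bottle [ 0.5059 -0.2099  0.1045] (np.float64(51.43610226862474), np.float64(55.57110429673922))
[[0.  0.  0.  0.  0.  0.  0.  0.  0.  0.  0.  0.  0.  0.  0.  0.  0.  0. ]
 [0.  0.  0.  0.  0.  0.  0.  0.  0.  0.  0.  0.  0.  0.  0.  0.  0.  0. ]
 [0.  0.  0.  0.  0.  0.  0.5 0.8 0.8 0.7 0.7 1.  0.7 0.  0.  0.  0.  0. ]
 [0.  0.  0.  0.  0.  0.  0.3 0.4 0.4 0.4 0.4 0.6 0.6 0.2 0.  0.  0.  0. ]
 [0.  0.  0.  0.  0.  0.4 0.3 0.3 0.3 0.3 0.4 0.3 0.4 0.5 0.3 0.  0.  0. ]
[... 426 characters left out ...]
0.4 0.5 0.4 0.  0.  0. ]
 [0.  0.  0.  0.  0.  0.3 0.2 0.3 0.4 0.3 0.4 0.4 0.4 0.5 0.4 0.  0.  0. ]
 [0.  0.  0.  0.  0.  0.3 0.3 0.3 0.3 0.4 0.4 0.4 0.4 0.5 0.3 0.  0.  0. ]
 [0.  0.  0.  0.  0.  0.4 0.3 0.3 0.3 0.3 0.4 0.5 0.4 0.6 0.4 0.  0.  0. ]
 [0.  0.  0.  0.  0.  0.6 0.5 0.5 0.5 0.5 0.7 0.6 0.7 0.8 0.6 0.  0.  0. ]
 [0.  0.  0.  0.  0.  0.  0.2 0.2 0.1 0.2 0.1 0.2 0.2 0.  0.  0.  0.  0. ]
 [0.  0.  0.  0.  0.  0.  0.  0.  0.  0.  0.  0.  0.  0.  0.  0.  0.  0. ]
 [0.  0.  0.  0.  0.  0.  0.  0.  0.  0.  0.  0.  0.  0.  0.  0.  0.  0. ]
 [0.  0.  0.  0.  0.  0.  0.  0.  0.  0.  0.  0.  0.  0.  0.  0.  0.  0. ]
 [0.  0.  0.  0.  0.  0.  0.  0.  0.  0.  0.  0.  0.  0.  0.  0.  0.  0. ]]
```

```bash
cat >> fit.py <<'E'
def amber(p,win):
    r0,r1,c0,c1=win;i=p["image"][r0:r1,c0:c1].astype(float);d=(i[...,2]-i[...,0])/(i.sum(-1)+1)
    b=np.median(d);m=np.clip((d-b-.03)/.07,0,1)
    return cv2.morphologyEx(m,cv2.MORPH_CLOSE,np.ones((9,9)))
def press(x):
    X,Y,z,h,a=x;c,s=np.cos(h),np.sin(h);out=[]
    for sg in(1,-1):
        lx,ly=-.109,sg*.031
        out.append(box([X+c*lx-s*ly,Y+s*lx+c*ly,z+.016],h-sg*a,.058,.008,.020))
    return out
def bottle(x):
    c,s=np.cos(x[3]),np.sin(x[3])
    return [box(x[:3],x[3],.040,.032,.032),box([x[0]+.023*c,x[1]+.023*s,x[2]],x[3],.006,.018,.018)]
E
cat >> meas.py <<'E'
print(bs[2].round(1)[2:28,2:26])
for w,P in((x[:4],"press"),(None,"")):
    if w is None: break
for n,p in(("side",s),("top",t)):
    for l in("nest","grip_left","grip_right"):
        a=landmark_of(p,l);z=.025 if l=="nest" else .041
        q=onz(p,a[0]["centre"],z);d=q[:2]-x[:2];h=x[3];print(n,l,q.round(4),"in press frame mm",((d@[np.cos(h),np.sin(h)])*1e3).round(1),((d@[-np.sin(h),np.cos(h)])*1e3).round(1))
# overlay
import itertools
outs=[]
for p,(r0,r1,c0,c1),k in((s,(150,215,190,265),5),(t,(195,255,205,290),5)):
    im=cv2.resize(p["image"][r0:r1,c0:c1],None,fx=k,fy=k,interpolation=cv2.INTER_CUBIC)
    X,Y,z,h=x[:4];c_,s_=np.cos(h),np.sin(h)
    bx=press(x)+[box([X+sg*.021*c_,Y+sg*.021*s_,z+.004],h,.006,.046,.008) for sg in(1,-1)]
    bx+=[box([X+.1*c_-sg*.028*s_,Y+.1*s_+sg*.028*c_,.0285],h,.004,.004,.057) for sg in(1,-1)]
    for b in bx:
        for i,j in itertools.combinations(range(8),2):
            if bin(i^j).count("1")==1:
                f=lambda v:tuple(int(e) for e in ((proj(p,v)[::-1]-[c0,r0]+.5)*k))
                cv2.line(im,f(b[i]),f(b[j]),(0,255,0),1)
    outs.append(cv2.resize(im,(425,325)))
cv2.imwrite("pics/ov2.png",np.vstack([outs[0],outs[1]])[:600])
E
sed -i 's/\[.515,.09,.025,1.19,0\]/[.523,.094,.025,1.19,0]/;s/\[.515,.09,1.19\]/[.523,.094,1.19]/' meas.py
python3 meas.py
```

```text
{'clock': 1.5, 'ee_pos': [0.127, -0.561, 0.405], 'orientation': [0.994, 0.111, 0.0, -0.0], 'contact_force': [-0.437, -1.052, -0.87]}
press [0.5234 0.0947 0.0246 1.2028 0.0273] (np.float64(26.014213666593967), np.float64(37.89805801585945))
press [0.5223 0.0951 1.2145] (np.float64(14.482962483652365), np.float64(22.178088057759872))
press [0.5238 0.0904 1.1883] (np.float64(11.087025345630217), np.float64(15.719969958099576))
bottle [ 0.5049 -0.208   0.0169  0.0337] (np.float64(12.631396547247785), np.float64(27.1277681413192))
bottle [ 0.5063 -0.2073 -0.1023] (np.float64(6.336863883113475), np.float64(13.587742697269439))
bottle [ 0.5034 -0.2084  0.0216] (np.float64(2.4389019953707844), np.float64(13.54002544404976))
[[0.  0.  0.  0.  0.  0.  0.  0.  0.  0.  0.  0.  0.  0.  0.  0.  0.  0. ]
 [0.  0.  0.  0.  0.  0.  0.7 0.7 0.7 0.7 0.7 0.7 0.8 0.  0.  0.  0.  0. ]
 [0.  0.  0.  0.  0.  0.  1.  1.  1.  1.  1.  1.  1.  0.  0.  0.  0.  0. ]
 [0.  0.  0.  0.  0.  0.2 1.  1.  1.  1.  1.  1.  1.  1.  0.5 0.  0.  0. ]
 [0.  0.  0.  0.  1.  1.  1.  1.  1.  1.  1.  1.  1.  1.  1.  0.  0.  0. ]
[... 3431 characters left out ...]
0.  0.  0.  0.  0.  0.  0.  0.  0.  0.  0.  0.  0.  0.  0.  0.  0.  0.
  0.  0.  0.  0.  0.  0. ]
 [0.  0.  0.  0.  0.  0.  0.  0.  0.  0.  0.  0.  0.  0.  0.  0.  0.  0.
  0.  0.  0.  0.  0.  0. ]
 [0.  0.  0.  0.  0.  0.  0.  0.  0.  0.  0.  0.  0.  0.  0.  0.  0.  0.
  0.  0.  0.  0.  0.  0. ]]
side nest [0.5202 0.086  0.025 ] in press frame mm -9.2 -0.2
side grip_left [0.4454 0.0007 0.041 ] in press frame mm -115.7 39.0
side grip_right [ 0.4447 -0.0042  0.041 ] in press frame mm -120.5 37.8
top nest [0.5149 0.0878 0.025 ] in press frame mm -9.4 5.5
top grip_left [ 0.453  -0.0108  0.041 ] in press frame mm -123.7 27.7
top grip_right [ 0.5138 -0.0277  0.041 ] in press frame mm -117.6 -35.0
```

View pics/ov2.png

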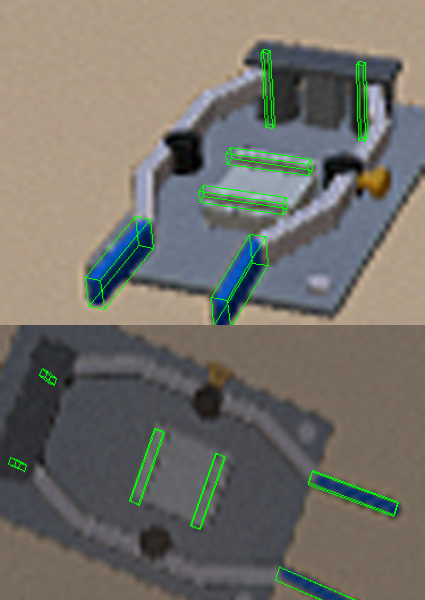

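The overlay fits the grips, but the nest outline sits about 1–2 px too close to the hinge. I'll fit the nest block separately.

```bash
cat > nest.py <<'E'
from fit import *
s,t=read_camera("side"),read_camera("top")
def bright(p,win,lo,hi):
    r0,r1,c0,c1=win;g=p["image"][r0:r1,c0:c1].astype(float).mean(-1);return np.clip((g-lo)/(hi-lo),0,1)
np.set_printoptions(linewidth=200)
g=s["image"][176:200,222:250].mean(-1).astype(int);print(g)
g=t["image"][210:236,228:256].mean(-1).astype(int);print(g)
ws,wt=(190,220,195,242),(215,255,260,290)
ms=[(p,w,blue(p,w)) for p,w in((s,ws),(t,wt))]
def two(v):
    out=[]
    X,Y,h,sp,L,a=v;c,sn=np.cos(h),np.sin(h)
    for sg in(1,-1): out.append(box([X-sn*sg*sp,Y+c*sg*sp,.041],h-sg*a,L,.008,.020))
    return out
for m in(ms,ms[:1],ms[1:]):
    r=fitf(m,two,[.484,-.007,1.2,.031,.058,.0],[.01,.01,.05,.003,.01,.05]);print("grips",r[0].round(4),r[1])
E
python3 nest.py
```

```text
[[ 70  45  47  78 105 122 122 118 118 117 120 120 120 120 123 125 124 129 124 123 121 125 121 124 123 119 115 119]
 [ 23  19  14  52 126 123 120 119 120 123 121 120 119 122 119 122 122 119 121 120 121 122 126 123 126 124 122 122]
 [ 26  30  11  59 130 124 116 121 121 118 118 118 117 125 121 120 118 121 121 124 120 121 125 120 122 123 125 122]
 [ 21  10   2  64 132 117 118 121 117 117 134  88 116 120 116 119 119 123 122 120 122 123 121 120 118 123 125 127]
 [ 19  16   4  67 130 123 122 121 116 137 187 163 189 154 160 129 126 115 118 117 121 124 121 119 127 130 133 110]
 [  3  13  10  37 133 122 123 124 122 106 128  98 137 126 157 151 190 168 185 155 140 127 127 124 130  92  64  54]
 [ 14   5   1  25 130 123 118 122 119 105  95  85  83  87 105 103 121 102 134 133 150 179 188 153 135  42  10  17]
 [ 13   7   1  49 130 123 120 120 126 162 155 161 105 137 105  93  90  92  83  93 100 118 111 100 135   8  18  19]
 [  0  30  51 118 123 120 119 116 150 169 168 167 157 164 158 157 158 158 112 131 108  93  88 122 129  27   1  33]
 [114 113 114 127 124 120 115 135 167 163 165 168 165 164 167 166
[... 4174 characters left out ...]
 76  76  77  76]
 [ 91  74  69  74  83  71  66  46  47  56  75  81  80  78  79  76  62  67  83  77  79  75  80  77  74  77  76  76]
 [108  83  85  84  82  46  31  33  35  35  45  85  75  80  76  74  80  81  77  78  77  80  76  72  76  76  75  74]
 [101 100 112  97  85  28  41  39  40  38  33  74  85  78  79  78  80  77  79  76  76  80  75  79  77  76  74  76]
 [ 91  98 102 104  93  30  39  41  37  41  34  55  78  80  76  76  79  75  78  78  81  75  75  78  76  77  76  78]]
grips [ 0.4841 -0.0078  1.1755  0.0306  0.0464  0.0715] 12.48827037078361
grips [ 0.4842 -0.007   1.1948  0.0306  0.048   0.0663] 5.741532663806757
grips [ 0.4836 -0.0093  1.185   0.0307  0.0461  0.0936] 6.4775254128416115
```

```bash
cat > n2.py <<'E'
from fit import *
s,t=read_camera("side"),read_camera("top")
w=(208,236,228,256);g=t["image"][w[0]:w[1],w[2]:w[3]].astype(float).mean(-1)
m=np.clip((g-77)/22,0,1)
yy,xx=np.mgrid[w[0]:w[1],w[2]:w[3]]
k=(np.abs((yy-222.2)*.93+(xx-241)*.37)<11)&(np.abs((xx-241)*.93-(yy-222.2)*.37)<10);m=m*k
m=cv2.morphologyEx(m,cv2.MORPH_CLOSE,np.ones((3,3)))
nb=lambda v:[box([v[0],v[1],.031],v[2],.048,.046,.004)]
print("top nest",[fitf([(t,w,m)],nb,[.52,.09,1.2],[.01,.01,.05])])
# side corners of wall tops z=.033
C=dict(fl=(187.3,226.7),fr=(190.5,242),rl=(179.7,231.7),rr=(182.2,245))
L=dict(fl=(-.021,.023),fr=(-.021,-.023),rl=(.021,.023),rr=(.021,-.023))
W=np.array([onz(s,C[k],.033)[:2] for k in C]);print(W.round(4));print("side nest",W.mean(0), "dist",np.linalg.norm(W[0]-W[1]),np.linalg.norm(W[0]-W[2]))
e=W[2]-W[0]+W[3]-W[1];f=W[0]-W[1]+W[2]-W[3];print(np.arctan2(e[1],e[0]),np.arctan2(-f[0],f[1]))
print("tri",tri([(s,np.mean(list(C.values()),0)),(t,(222.2,241))]))
# noses: dark in top at z .041+.?
for nm,rc in(("nose_left",(234.6,235.8)),("nose_right",(209,246.3))): print(nm,onz(t,rc,.05))
# tool visibility
print([a["centre"] for a in []])
E
python3 n2.py
```

```text
top nest [(array([0.52555222, 0.09198956, 1.21378011]), np.float64(3.663260821539855), np.float64(22.67137790729887))]
[[0.4996 0.0817]
 [0.5438 0.0611]
 [0.5152 0.1209]
 [0.5548 0.1033]]
side nest [0.52833426 0.09173774] dist 0.04880630177023528 0.042155501563949725
1.2557683145687388 1.1431945933680592
tri (array([0.5269839 , 0.09131157, 0.03292556]), [1.4, 1.4])
nose_left [0.48561317 0.10744342 0.05      ]
nose_right [0.56671977 0.07323048 0.05      ]
[]
```

Bystander check done. The nest is at about (0.5265, 0.0915), with heading 1.18 rad and wall tops triangulating to 0.033. The bottle is at about (0.505, -0.208). I'll move above the bottle.

Call:
servo_tool(
  increments=[44.7,-26.1,12,0,0,0.19,0,44.7,-26.1,12,0,0,0.19,0,44.7,-26.1,12,0,0,0.19,0,44.7,-26.1,12,0,0,0.19,0,44.7,-26.1,12,0,0,0.19,0,44.7,-26.1,12,0,0,0.19,0,44.7,-26.1,12,0,0,0.19,0,44.7,-26.1,12,0,0,0.19,0,44.7,-26.1,12,0,0,0.19,0,44.7,-26.1,12,0,0,0.19,0,44.7,-26.1,12,0,0,0.19,0,44.7,-26.1,12,0,0,0.19,0],
)

```text
clock: 3.2
ee_pos: [0.507, -0.2046, 0.2836]
orientation: [1.0, 0.019, -0.0, -0.001]
contact_force: [-0.4, -0.7, 0.0]
width: 0.0882
finger_force: 0.0
```

Call:
servo_tool(
  increments=[0,0,0,0,0,0,0,0,0,0,0,0,0,0,0,0,0,0,0,0,0],
  squeeze=12,
)

```text
clock: 3.5
ee_pos: [0.5047, -0.2087, 0.2852]
orientation: [1.0, 0.015, 0.0, 0.0]
contact_force: [-0.5, -0.1, -0.0]
width: 0.0881
finger_force: 0.0
```

```bash
cat > go.py <<'E'
from h import *
import sys
def delta(x,y,z,phi):
    s=sense();R=Rn.from_quat(s["orientation"]);d=R.inv().apply(np.array([x,y,z])-s["ee_pos"])*100
    T=Rn.from_euler('z',phi)*Rn.from_euler('x',np.pi)
    f=(R.inv()*T).as_rotvec()
    print("now",np.round(s["ee_pos"],4),"t",round(s["clock"],2),"F",np.round(s["contact_force"],1),"w",round(s["width"],4),"ff",np.round(s["finger_force"],1),"j6",np.round(s["joints"][5],2))
    print("delta cm",d.round(2),"rot",f.round(3))
if __name__=="__main__": delta(*map(float,sys.argv[1:]))
E
python3 go.py .505 -.208 .1785 .03; python3 -c "
from h import *
a=[read_camera(n)['image'] for n in ('side','top')]
cv2.imwrite('pics/pre.png',cv2.resize(np.hstack([a[0][170:300,160:310],a[1][160:290,260:410]]),None,fx=2.6,fy=2.6,interpolation=cv2.INTER_CUBIC))"
```

```text
now [ 0.5047 -0.2087  0.2852] t 3.5 F [-0.5 -0.1 -0. ] w 0.0881 ff 0.0 j6 0.93
delta cm [ 0.02 -0.07 10.67] rot [ 0.001 -0.     0.001]
```

View pics/pre.png

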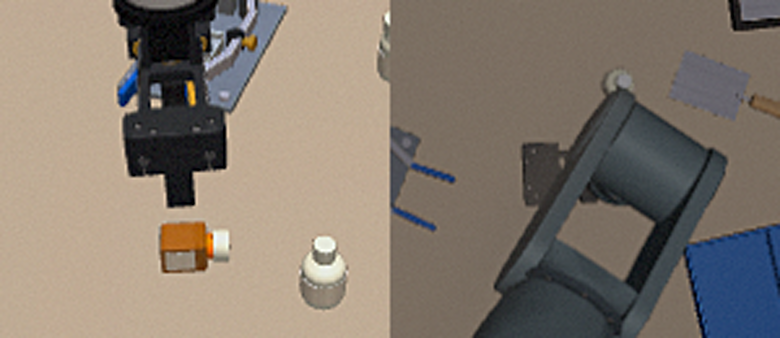

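The side view shows the fingers directly above the glass (finger column about 180, glass about 183), with the white bottle well clear. Next: descend and grip.

Call:
servo_tool(
  increments=[0,0,4,0,0,0,0,0,0,8,0,0,0,0,0,0,10.7,0,0,0,0,0,0,10.7,0,0,0,0,0,0,10.7,0,0,0,120,0,0,10.7,0,0,0,150,0,0,10.7,0,0,0,200,0,0,10.7,0,0,0,200,0,0,10.7,0,0,0,200,0,0,10.7,0,0,0,200,0,0,10.7,0,0,0,200,0,0,10.7,0,0,0,200],
  squeeze=12,
)

```text
clock: 4.8
ee_pos: [0.5054, -0.2075, 0.1778]
orientation: [1.0, 0.016, 0.0, 0.0]
contact_force: [-0.6, 0.7, 1.7]
width: 0.0324
finger_force: 11.8
```

Call:
servo_tool(
  increments=[0,0,0,0,0,0,200,0,0,0,0,0,0,200,0,0,0,0,0,0,200,0,0,0,0,0,0,200],
)

```text
clock: 5.2
ee_pos: [0.5054, -0.2075, 0.1778]
orientation: [1.0, 0.016, 0.0, 0.0]
contact_force: [-0.6, 0.2, 2.4]
width: 0.032
finger_force: 11.8
```

Call:
servo_tool(
  increments=[0,0,-3,0,0,0,200,0,0,-7,0,0,0,200,0,0,-10,0,0,0,200,0,0,-10,0,0,0,200],
)

```text
clock: 5.6
ee_pos: [0.5069, -0.2084, 0.282]
orientation: [1.0, 0.016, 0.003, 0.002]
contact_force: [0.7, 0.1, -1.4]
width: 0.0323
finger_force: 11.8
```

```bash
python3 go.py .5182 .0949 .26 -.391
```

```text
now [ 0.5069 -0.2084  0.282 ] t 5.6 F [ 0.7  0.1 -1.4] w 0.0323 ff 11.8 j6 0.93
delta cm [  2.12 -30.29   2.07] rot [ 0.003 -0.007  0.424]
```

Call:
servo_tool(
  increments=[2.1,-30.3,1.8,0,0,0.42,200,2.1,-30.3,1.8,0,0,0.42,200,2.1,-30.3,1.8,0,0,0.42,200,2.1,-30.3,1.8,0,0,0.42,200,2.1,-30.3,1.8,0,0,0.42,200,2.1,-30.3,1.8,0,0,0.42,200,2.1,-30.3,1.8,0,0,0.42,200,2.1,-30.3,1.8,0,0,0.42,200,2.1,-30.3,1.8,0,0,0.42,200,2.1,-30.3,1.8,0,0,0.42,200,2.1,-30.3,1.8,0,0,0.42,200,2.1,-30.3,1.8,0,0,0.42,200],
)

```text
clock: 6.8
ee_pos: [0.5166, 0.0948, 0.2598]
orientation: [0.981, -0.193, 0.0, 0.0]
contact_force: [0.3, -0.0, -1.2]
width: 0.0321
finger_force: 11.8
```

```bash
python3 go.py .5182 .0949 .26 -.391; python3 - <<'E'
from fit import *
s,t=read_camera("side"),read_camera("top")
ims=[]
for p,w in((s,(120,220,180,290)),(t,(180,280,190,300))):
    ims.append(cv2.resize(p["image"][w[0]:w[1],w[2]:w[3]],None,fx=3.6,fy=3.6,interpolation=cv2.INTER_CUBIC))
cv2.imwrite("pics/hover.png",np.hstack(ims))
for n,p in(("side",s),("top",t)): print(n,[(x["centre"],x["p"]) for x in landmark_of(p,"bottle_mid")[:2]],"expected",proj(p,[.5182,.0949,.0975]))
E
```

```text
now [0.5166 0.0948 0.2598] t 6.8 F [ 0.3 -0.  -1.2] w 0.0321 ff 11.8 j6 1.92
delta cm [ 0.14 -0.07 -0.02] rot [-0.    -0.     0.002]
side [([165.8, 229.6], 0.47)] expected [165.91414163 231.76516364]
top [] expected [223.67097818 238.94016364]
```

View pics/hover.png

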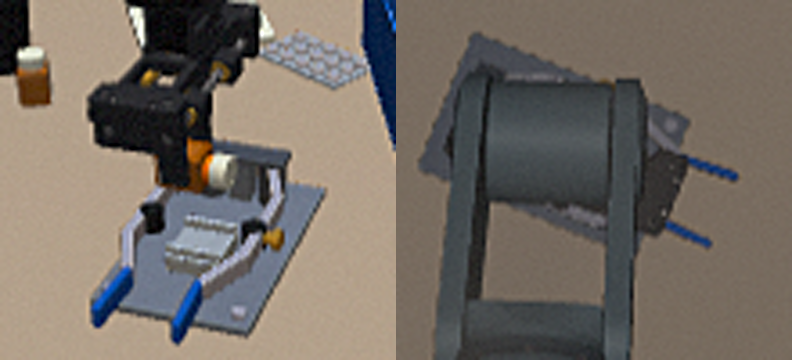

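The side view shows the bottle hovering over the nest with its cap towards the brass screw side. Now I'll lower it to just above the walls and check.

Call:
servo_tool(
  increments=[0.1,-0.1,2,0,0,0,200,0.1,-0.1,4.3,0,0,0,200,0.1,-0.1,4.3,0,0,0,200,0.1,-0.1,4.3,0,0,0,200],
)

```text
clock: 7.4
ee_pos: [0.5176, 0.0966, 0.2167]
orientation: [0.981, -0.192, -0.001, 0.0]
contact_force: [0.7, 0.2, 0.0]
width: 0.0321
finger_force: 11.8
```

```bash
python3 go.py .5182 .0949 .2035 -.391; python3 - <<'E'
from fit import *
import itertools
s=read_camera("side");w=(160,205,210,260);k=11
im=cv2.resize(s["image"][w[0]:w[1],w[2]:w[3]],None,fx=k,fy=k,interpolation=cv2.INTER_CUBIC)
e=sense()["ee_pos"]
X,Y,h=.5265,.0915,1.18;c_,s_=np.cos(h),np.sin(h)
bx=[(box([X+sg*.021*c_,Y+sg*.021*s_,.029],h,.006,.046,.008),(0,255,0)) for sg in(1,-1)]
bx+=[(box([e[0],e[1],e[2]-.1625],h-np.pi/2,.04,.032,.032),(255,255,0))]
for b,col in bx:
    for i,j in itertools.combinations(range(8),2):
        if bin(i^j).count("1")==1:
            f=lambda v:tuple(int(q) for q in ((proj(s,v)[::-1]-[w[2],w[0]]+.5)*k))
            cv2.line(im,f(b[i]),f(b[j]),col,1)
cv2.imwrite("pics/low.png",im)
E
```

```text
now [0.5176 0.0966 0.2167] t 7.4 F [0.7 0.2 0. ] w 0.0321 ff 11.8 j6 1.92
delta cm [0.12 0.13 1.32] rot [0.    0.001 0.004]
```

View pics/low.png

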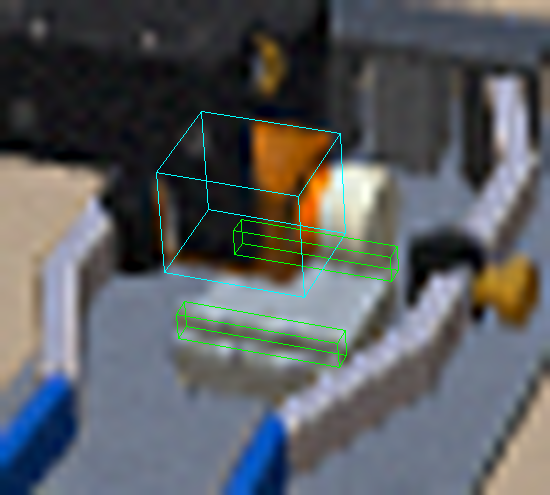

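The glass hovers over the walls and looks about 1 px (2–3 mm) toward the left nose. I'll quantify this from the cap edge.

```bash
python3 - <<'E'
from fit import *
s=read_camera("side");e=np.array(sense()["ee_pos"]);ph=-.391
ax=np.array([np.cos(ph),np.sin(ph),0]);pr=np.array([-np.sin(ph),np.cos(ph),0]);c=e-[0,0,.1625]
img=s["image"]
np.set_printoptions(linewidth=200)
print(img[172:188,232:250].mean(-1).astype(int)); 
i=img[172:188,232:250].astype(int);print((i[...,2]-i[...,0]))
for o in(-4,-2,0,2):
    pts=[]
    for a in(.026,.040):
        for th in np.linspace(0,2*np.pi,72): pts.append(proj(s,c+ax*(a+o/1e3)+.014*(np.cos(th)*pr+np.sin(th)*np.array([0,0,1]))))
    pts=np.array(pts);f=np.array(pts[72:]);print(o,"rows",pts[:,0].min().round(1),pts[:,0].max().round(1),"cols",pts[:,1].min().round(1),pts[:,1].max().round(1))
E
```

```text
[[  8  85 102  95  99  75  73  66  38  38  26 100  65  67  66  69  71  62]
 [  9  84 104 102  95  81  74  46  35  28  69  98  63  67  65  68  64  59]
 [ 16  62  98 101  82  76  48  19  62 130 118  88  46  55  65  65  66  51]
 [ 30  61 102  81  87  66  39 112 191 224 221 216 222 121  92  73  75  66]
 [ 16  60  95  85  79  39 117 127 231 234 230 237 202 105 111 121 123 120]
 [ 21  26  61  58  56  43 126 185 226 220 223 234 145  89 109 129 128 128]
 [ 11  24  43  52  42  68 117 182 209 213 219 226 103  95 103 126 130 125]
 [ 24  21  50  46  36  80 105 181 186 196 206 201  91  91 109 125 128 131]
 [  3  14  56  43  52  71  81 167 161 172 187 140  95  93 123 138 139 115]
 [ 22   9  54  47  62  52  61 142 133 141 162 113  96  97 126  97  67  54]
 [ 16   7  49  47  53  37  43 111 108 118 127 110  97  91 140  42  14  20]
 [  6  14  44  49  46  32  86 105  87  91  99 102  96  81 140  14  26  22]
 [ 69  38  44  40  42  97 166 170 112 128 112  92 107 128 137  29  12  32]
 [168 168 130  91  95 167 175 175 158 161 164 160 173 108 129  32   9 172]
 [178 175 168 162 162 174 170 170 166 168 174 176 
[... 747 characters left out ...]
 23  17  20 -16 -33 -32 -25]
 [ -7 -20  83  79  59 106 140   2  15  22  27  17  15  20 -20 -24 -15  -9]
 [ -7 -13  84  75  64  77  99   8  14  21  20  18  17  21 -37 -12   0  -4]
 [-13  27  76  72  80  66  18   9  20  19  16  20  20  16 -39   0  -6  -5]
 [ 48  76  80  75  82  15 -30 -24  -8 -11  -2  10   9   4 -26  -5  -2   2]
 [-22 -27 -10  14  29 -26 -29 -27 -23 -25 -25 -24 -32  11 -25  -9  16 -31]
 [-27 -29 -29 -25 -21 -27 -26 -23 -23 -25 -22 -29 -15  16 -19  -4  -4 -26]
 [-23 -25 -27 -26 -24 -22 -24 -24 -24 -21 -25 -28   1  12 -21   4 -33 -24]]
-4 rows 174.3 184.6 cols 237.9 245.6
-2 rows 174.4 184.7 cols 238.5 246.3
0 rows 174.6 184.8 cols 239.2 246.9
2 rows 174.7 184.9 cols 239.8 247.5
```

Call:
servo_tool(
  increments=[0.4,0.1,0,0,0,0,200,0.4,0.1,0,0,0,0,200,0.4,0.1,0.3,0,0,0,200,0.4,0.1,0.6,0,0,0,200,0.4,0.1,0.6,0,0,0,200,0.4,0.1,0.6,0,0,0,200],
)

```text
clock: 8.1
ee_pos: [0.5209, 0.0942, 0.2105]
orientation: [0.981, -0.192, -0.0, 0.0]
contact_force: [-0.1, 0.2, -1.6]
width: 0.0319
finger_force: 11.8
```

Call:
servo_tool(
  increments=[0,0,0.2,0,0,0,200,0,0,0.4,0,0,0,200,0,0,0.4,0,0,0,200],
)

```text
clock: 8.4
ee_pos: [0.5209, 0.0942, 0.2063]
orientation: [0.981, -0.192, -0.0, 0.0]
contact_force: [0.3, 0.0, -0.6]
width: 0.0325
finger_force: 11.8
```

```bash
python3 go.py .5182 .0949 .2035 -.391; python3 - <<'E'
from fit import *
s=read_camera("side");w=(160,205,210,260);k=11
cv2.imwrite("pics/low2.png",cv2.resize(s["image"][w[0]:w[1],w[2]:w[3]],None,fx=k,fy=k,interpolation=cv2.INTER_CUBIC))
E
```

```text
now [0.5209 0.0942 0.2063] t 8.4 F [ 0.3  0.  -0.6] w 0.0325 ff 11.8 j6 1.91
delta cm [-0.27  0.03  0.28] rot [0.    0.001 0.004]
```

View pics/low2.png

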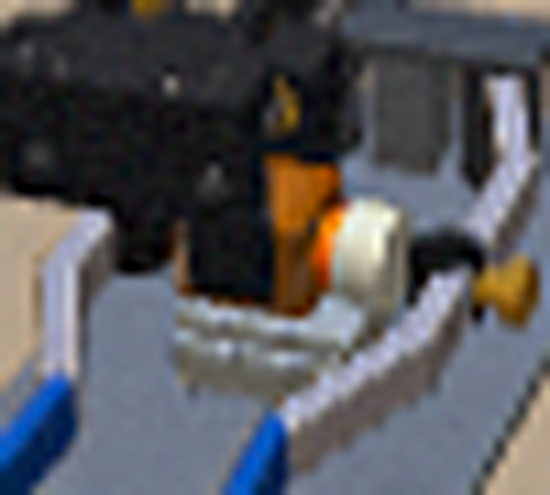

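The bottle is between the walls without contact (force about 0), and there are small gaps on both sides to the noses. I'll finish the descent and release.

Call:
servo_tool(
  increments=[0,0,0.2,0,0,0,200,0,0,0.3,0,0,0,200,0,0,0.3,0,0,0,200,0,0,0.3,0,0,0,200],
)

```text
clock: 8.85
ee_pos: [0.521, 0.0941, 0.2037]
orientation: [0.981, -0.192, -0.0, 0.0]
contact_force: [0.4, 0.4, -0.1]
width: 0.0324
finger_force: 11.8
```

Call:
servo_tool(
  increments=[0,0,0,0,0,0,140,0,0,0,0,0,0,125,0,0,0,0,0,0,120,0,0,0,0,0,0,120,0,0,0,0,0,0,120],
)

```text
clock: 9.35
ee_pos: [0.5211, 0.0941, 0.2038]
orientation: [0.981, -0.192, 0.0, -0.0]
contact_force: [1.1, 0.1, 0.2]
width: 0.0467
finger_force: 0.0
```

Call:
servo_tool(
  increments=[0,0,-2,0,0,0,120,0,0,-6,0,0,0,120,0,0,-10,0,0,0,60,0,0,-10,0,0,0,0,0,0,-10,0,0,0,0],
)

```text
clock: 9.85
ee_pos: [0.5213, 0.0942, 0.3047]
orientation: [0.981, -0.192, 0.001, -0.0]
contact_force: [-0.5, 0.4, -0.8]
width: 0.0686
finger_force: 0.0
```

```bash
python3 go.py .4796 -.0187 .26 1.18
```

```text
now [0.5213 0.0942 0.3047] t 9.85 F [-0.5  0.4 -0.8] w 0.0686 ff 0.0 j6 1.91
delta cm [ 0.39 12.03  4.46] rot [ 1.000e-03 -3.000e-03 -1.567e+00]
```

Call:
servo_tool(
  increments=[0.4,12,4.4,0,0,-1.57,0,0.4,12,4.4,0,0,-1.57,0,0.4,12,4.4,0,0,-1.57,0,0.4,12,4.4,0,0,-1.57,0,0.4,12,4.4,0,0,-1.57,0,0.4,12,4.4,0,0,-1.57,0,0.4,12,4.4,0,0,-1.57,0,0.4,12,4.4,0,0,-1.57,0,0.4,12,4.4,0,0,-1.57,0,0.4,12,4.4,0,0,-1.57,0,0.4,12,4.4,0,0,-1.57,0,0.4,12,4.4,0,0,-1.57,0],
)

```text
clock: 11.05
ee_pos: [0.4785, -0.0182, 0.258]
orientation: [0.83, 0.558, -0.001, -0.001]
contact_force: [0.4, -0.0, 0.5]
width: 0.0877
finger_force: 0.0
```

Call:
servo_tool(
  increments=[0,0,0,0,0,0,0,0,0,0,0,0,0,0],
)

```text
clock: 11.25
ee_pos: [0.4791, -0.0184, 0.259]
orientation: [0.831, 0.557, -0.0, -0.001]
contact_force: [0.0, 0.2, 1.2]
width: 0.0883
finger_force: 0.0
```

```bash
python3 go.py .4796 -.0187 .192 1.18; python3 - <<'E'
from fit import *
s=read_camera("side");w=(140,240,180,290);k=6
im=cv2.resize(s["image"][w[0]:w[1],w[2]:w[3]],None,fx=k,fy=k,interpolation=cv2.INTER_CUBIC)
cv2.imwrite("pics/pre_sq.png",im)
E
```

```text
now [ 0.4791 -0.0184  0.259 ] t 11.25 F [0.  0.2 1.2] w 0.0883 ff 0.0 j6 0.1
delta cm [-0.01  0.07  6.7 ] rot [-0.001  0.     0.001]
```

View pics/pre_sq.png

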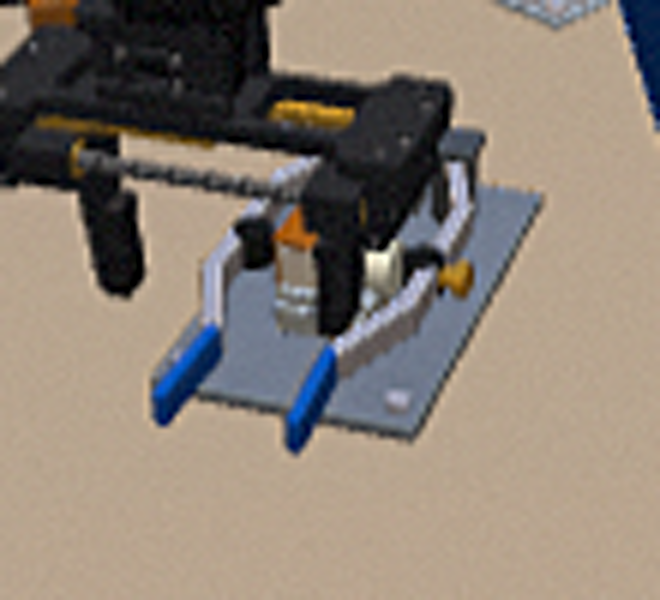

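The bottle lies in the nest, and the fingers straddle the two blue grips (tips at about (118,290) and (335,330)). Now I'll descend around the grips.

Call:
servo_tool(
  increments=[0,0.1,3,0,0,0,0,0,0.1,5,0,0,0,0,0,0.1,6.7,0,0,0,0,0,0.1,6.7,0,0,0,0,0,0.1,6.7,0,0,0,0],
)

```text
clock: 11.8
ee_pos: [0.4804, -0.0189, 0.1928]
orientation: [0.83, 0.557, -0.0, -0.0]
contact_force: [0.8, 0.5, 0.1]
width: 0.0882
finger_force: 0.0
```

```bash
python3 go.py .4796 -.0187 .192 1.18; python3 - <<'E'
from fit import *
s=read_camera("side");w=(160,230,180,270);k=8
cv2.imwrite("pics/sq.png",cv2.resize(s["image"][w[0]:w[1],w[2]:w[3]],None,fx=k,fy=k,interpolation=cv2.INTER_CUBIC))
E
```

```text
now [ 0.4804 -0.0189  0.1928] t 11.8 F [0.8 0.5 0.1] w 0.0882 ff 0.0 j6 0.1
delta cm [-0.01 -0.08  0.08] rot [-0.001  0.     0.002]
```

View pics/sq.png

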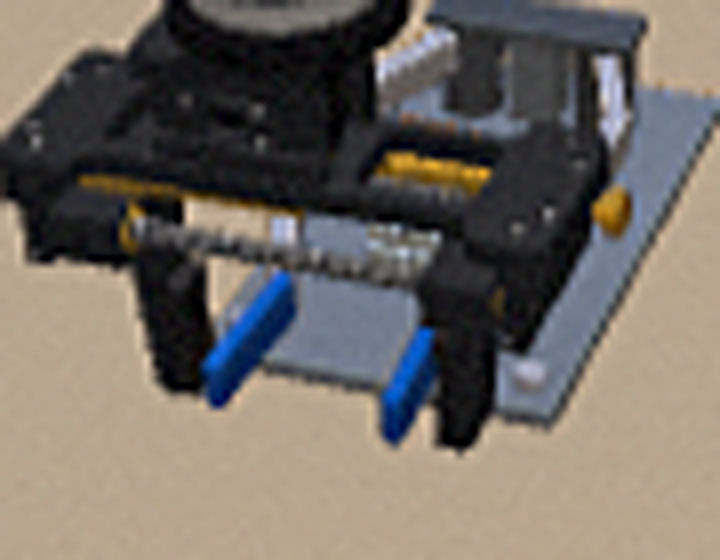

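The fingers straddle both grips from outside, with no contact yet. I'll close gently first at low force to take up the slack.

Call:
servo_tool(
  increments=[0,0,0,0,0,0,40,0,0,0,0,0,0,60,0,0,0,0,0,0,75,0,0,0,0,0,0,90,0,0,0,0,0,0,105,0,0,0,0,0,0,120,0,0,0,0,0,0,120,0,0,0,0,0,0,120],
  squeeze=6,
)

```text
clock: 12.65
ee_pos: [0.4806, -0.0189, 0.193]
orientation: [0.83, 0.557, 0.0, 0.0]
contact_force: [-0.4, -0.1, 5.3]
width: 0.0475
finger_force: 6.0
```

Call:
servo_tool(
  increments=[0,0,0,0,0,0,130,0,0,0,0,0,0,140,0,0,0,0,0,0,150,0,0,0,0,0,0,160,0,0,0,0,0,0,170,0,0,0,0,0,0,180,0,0,0,0,0,0,180,0,0,0,0,0,0,180],
)

```text
clock: 13.45
ee_pos: [0.4806, -0.0189, 0.193]
orientation: [0.83, 0.557, 0.0, 0.0]
contact_force: [-0.8, 0.2, 5.0]
width: 0.0477
finger_force: 6.0
```

Call:
servo_tool(
  increments=[0,0,0,0,0,0,165,0,0,0,0,0,0,165,0,0,0,0,0,0,165],
  squeeze=9,
)

```text
clock: 13.75
ee_pos: [0.4806, -0.0189, 0.193]
orientation: [0.83, 0.558, 0.0, 0.0]
contact_force: [-0.8, -0.2, 5.9]
width: 0.0469
finger_force: 9.0
```

Call:
servo_tool(
  increments=[0,0,0,0,0,0,165,0,0,0,0,0,0,165,0,0,0,0,0,0,165],
  squeeze=11,
)

```text
clock: 14.05
ee_pos: [0.4806, -0.0189, 0.193]
orientation: [0.83, 0.558, 0.0, 0.0]
contact_force: [-0.5, 1.2, 4.5]
width: 0.0458
finger_force: 11.0
```

Call:
servo_tool(
  increments=[0,0,0,0,0,0,165,0,0,0,0,0,0,165,0,0,0,0,0,0,165],
  squeeze=12,
)

```text
clock: 14.35
ee_pos: [0.4806, -0.0189, 0.193]
orientation: [0.83, 0.558, 0.0, 0.0]
contact_force: [0.4, -0.0, 5.1]
width: 0.0452
finger_force: 12.0
```

Call:
servo_tool(
  increments=[0,0,0,0,0,0,165,0,0,0,0,0,0,165,0,0,0,0,0,0,165],
  squeeze=12.7,
)

```text
clock: 14.65
ee_pos: [0.4806, -0.0189, 0.193]
orientation: [0.83, 0.558, 0.0, 0.0]
contact_force: [-0.7, 1.2, 4.4]
width: 0.045
finger_force: 12.7
```

Call:
servo_tool(
  increments=[0,0,0,0,0,0,165,0,0,0,0,0,0,165,0,0,0,0,0,0,165],
  squeeze=13.3,
)

```text
clock: 14.95
ee_pos: [0.4805, -0.0188, 0.193]
orientation: [0.83, 0.558, 0.0, 0.0]
contact_force: [-0.4, 0.7, 5.7]
width: 0.0444
finger_force: 13.3
```

Call:
servo_tool(
  increments=[0,0,0,0,0,0,165,0,0,0,0,0,0,165,0,0,0,0,0,0,165],
  squeeze=13.9,
)

```text
clock: 15.25
ee_pos: [0.4806, -0.0188, 0.193]
orientation: [0.83, 0.558, 0.0, 0.0]
contact_force: [0.4, 2.1, 5.3]
width: 0.04
finger_force: 13.7
```

Call:
servo_tool(
  increments=[0,0,0,0,0,0,165,0,0,0,0,0,0,165],
)

```text
clock: 15.45
ee_pos: [0.4806, -0.0187, 0.193]
orientation: [0.83, 0.558, 0.0, 0.0]
contact_force: [0.4, 1.6, 5.0]
width: 0.035
finger_force: 13.9
```

Call:
servo_tool(
  increments=[0,0,0,0,0,0,165],
)

```text
clock: 15.55
ee_pos: [0.4806, -0.0187, 0.193]
orientation: [0.83, 0.558, 0.0, 0.0]
contact_force: [-0.1, 2.4, 4.3]
width: 0.0344
finger_force: 13.9
```

Call:
servo_tool(
  increments=[0,0,0,0,0,0,170,0,0,0,0,0,0,170],
)

```text
clock: 15.75
ee_pos: [0.4806, -0.0187, 0.193]
orientation: [0.83, 0.558, 0.0, 0.0]
contact_force: [-0.6, 1.5, 5.6]
width: 0.0344
finger_force: 13.9
```

Stopped at 34.4 mm, which is 13.2 mm (6 mm of cap travel) beyond first contact, so the cap is home. Open and retreat.

Call:
servo_tool(
  increments=[0,0,0,0,0,0,130,0,0,0,0,0,0,90,0,0,0,0,0,0,50,0,0,0,0,0,0,20,0,0,0,0,0,0,0,0,0,0,0,0,0,0,0,0,0,0,0,0,0,0,0,0,0,0,0,0,0,0,0,0,0,0,0],
)

```text
clock: 16.65
ee_pos: [0.4803, -0.0189, 0.1927]
orientation: [0.83, 0.558, -0.0, -0.0]
contact_force: [-0.1, -0.8, -0.5]
width: 0.088
finger_force: 0.0
```

Call:
servo_tool(
  increments=[0,0,-3,0,0,0,0,0,0,-8,0,0,0,0,0,0,-13,0,0,0,0,-8,0,-16,0,0,0,0,-16,0,-16,0,0,0,0,-18,0,-16,0,0,0,0,-18,0,-16,0,0,0,0,-18,0,-16,0,0,0,0,-18,0,-16,0,0,0,0],
)

```text
clock: 17.55
ee_pos: [0.412, -0.1858, 0.3527]
orientation: [0.831, 0.557, 0.0, -0.0]
contact_force: [0.2, -0.3, 0.0]
width: 0.0882
finger_force: 0.0
```

```bash
python3 go.py .48 -.0187 .3 1.18; python3 - <<'E'
from fit import *
s=read_camera("side");t=read_camera("top")
a=cv2.resize(s["image"][155:225,195:265],None,fx=8,fy=8,interpolation=cv2.INTER_CUBIC)
cv2.imwrite("pics/end.png",a)
E
```

```text
now [ 0.412  -0.1858  0.3527] t 17.55 F [ 0.2 -0.3  0. ] w 0.0882 ff 0.0 j6 -0.3
delta cm [18.04 -0.07  5.28] rot [ 0.    -0.     0.001]
```

View pics/end.png

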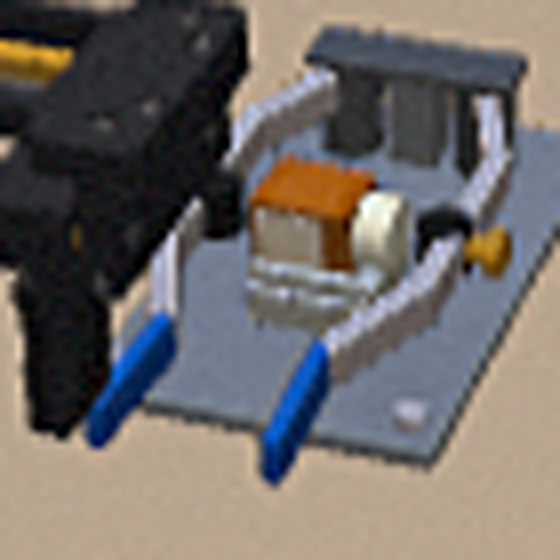

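The bottle lies in the nest. The cap is flush against the glass with no orange neck showing, the handles are open again, and the gripper is clear.

```bash
python3 -c "
from station import *
print(finish_job())"
```

```text
the job is handed in; nothing more can be done
None
```

The bottle is in the nest with its cap snapped fully home (it gave at about 13.9 N on the grips), the handles have sprung open, and the job was handed in at about 17.6 s with nothing else touched; no verdict came back.

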